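Back off the knurled lock ring of a gear stack by two turns

ROBOT

A 6-joint arm with a two-finger parallel gripper is mounted at the origin on the work surface. World frame = base frame: x ahead of the robot, y to its left, z up, the work surface at z = 0. Lengths are in m, angles in degrees, forces in N, time in s.
With the tool pointing down it reaches from about 0.325 to 0.9 m from the base axis. Payload 6.1 kg.
Tool frame: the origin (TCP) lies midway between the tips of the shut fingers; the grasp point (between the pads) lies 19 mm behind it (ctrl.grip_point_offset is the distance from the TCP to the grasp point, in m); z points along the fingers, y is the line along which they close (so a half turn about z gives the same grasp; the last joint's range is limited). The gripper opens to 87 mm and grips with 3 to 60 N. Pads are 19 mm wide; open, the fingers measure 117 mm over their backs; the gripper's body (75 mm by 190 mm) begins 51 mm behind the grasp point.
Start: joints at [-80.564, 12.628, 87.462, -0, 79.91, -7.225], TCP at [0.179, -0.599, 0.223] pointing down, gripper open.
Joint ranges: [-170.65, 170.65], [-52.31, 119.04], [5.05, 147.46], [-71.25, 251.25], [11.57, 151.72], [-153.62, 153.62]. Speed limits (degrees/s): [147.25, 147.25, 172.46, 180, 180, 180].

INTERFACE

Orientations are given as [roll, pitch, yaw] about the fixed x, y, z axes, in that order (R = Rz(yaw) Ry(pitch) Rx(roll)).
In Python, from station import ctrl gives the robot as it stands.
- The arm moves only by the tool send_rows, never from a script. Its arguments are lists of equal length, an entry for each row: "grip": the finger opening in cm, from 0 to 8.7; "offset": the shift along the world's x, y, z in cm, a list of three; "angular": the turn, a rotation vector about the world's x, y, z in degrees, a list of three. A call has 1 to 8 rows; each row is the pose to reach, as a shift and turn from the pose commanded when the call began; what a row does not reach only later rows make up. A row lasts 1/10 s, in which the tool goes at most 50 mm and 8.59 degrees, less where a joint would pass 70% of its speed; a pose out of reach is approached as far as the arm can. A call with a gripper value outside its range is refused whole. The fingers move at their own pace and stop on an object; the grip force is fixed at half the most. Time passes only in rows, so rows that repeat a pose let the fingers close. It gives the time, the measured TCP pose, the force, the opening and the grip force at its end, in the units of the state.
- ctrl.read_state(): the state, without advancing time (a new reading comes with each control period).
- ctrl.snapshot(name): name is "side" or "top" or "wrist"; returns a dict with "pixels" (420x560x3 uint8, red, green, blue), "range_z" (420x560 float32, m along the optical axis (not along the pixel's ray), 0 where there is no reading), "fx", "fy", "cx", "cy" (pixels), "position" and "attitude" of the camera in the world. Camera axes: x right, y up, looking along -z (the intrinsics and any distortion apply to the point x, -y, -z); pixel columns grow to the right and rows downward; lengths in m; the calibration is good to about 2 mm. A picture is of the moment at which its call begins.
- ctrl.sign_off(): hands the job in; it is judged then, once.
The state is a dict: "clock": time; "joint_pos": joint angles; "qd": joint speeds; "joint_efforts": joint torques, N m; "tool_pos": TCP position; "orientation": TCP orientation; "force": force on the tool from outside, world axes, zero at the start; "moment": the same for the moment, N m; "gripper_width": finger opening in m; "grasp_force": force on a finger pad.
Only numpy, scipy, OpenCV 4.12 (cv2) and the standard library are available. Lean on these libraries where they do the work, as an engineer would, in place of code of your own. Each camera call takes 0.05 s, during which the arm holds its last target. There are 200 camera calls.

TASK

The knurled lock ring on top of the standing gear stack has just been cracked loose: roll it on anticlockwise (seen from above) with a fingertip against its rim until the drilled hole in its top face comes round in line with the shaft's key for the second time, which is two full turns from tight, and leave it stopped there, roughly in line. Nothing is to be picked up: the gear stack stays standing where it is, and the bearing race, pinion and socket beside it stay where they are.

Things in the scene. Friction and masses are not known exactly. Their poses are not given: they have to be found in the camera images.
- lock_ring (a joint): turn of the lock ring about the shaft, rad: 0 = tight (hole in line with the key, hard stop), growing anticlockwise from above (loosening), up to 20. Starts between 0.5 and 2.0, hole already past the key; the hole meets the key at 6.28 and again, the goal, at 12.57. Does not rise, stays where left, does not coast. Friction 0.05 N m: a fingertip pressed on the rim with 4 to 8 N drags it round.
- ring_top (a point): on the shaft's axis, level with the lock ring's top face, 91 mm above the bench; its axes turn with the ring. Ring: steel disc, 92 mm over its knurl (36 upright ribs 2 mm deep), 16 mm thick. Under it a neck 68 mm in diameter down to 35 mm above the bench, then the 130 mm gear. The shaft end, 34 mm in diameter, stands 13 mm out of the ring's top.
- ring_hole (a point): the drilled hole: a dark dot 12 mm in diameter on the ring's top face, 36 mm from the axis; it turns with the ring.
- key_tip (a point): outer end of the shaft's key, a small dark steel tab 10 mm wide that sticks 11 mm out of the side of the shaft end near its top (28 mm from the axis, underside 95 and top 103 mm above the bench); it belongs to the gear stack and does not turn with the ring.
- gear_stack: loose steel gear and shaft standing upright on the bench, about 5 kg, 104 mm high, gear 130 mm in diameter at its foot; origin at the centre of its underside on the bench, z up the shaft, x towards the key.
- bearing_race: bystander: loose plain steel ring lying flat, 68 mm outside, 44 mm bore, 18 mm high; origin at the centre of its underside.
- pinion: bystander: loose small dark gear, 42 mm in diameter and 30 mm high, standing upright with a 20 mm shaft up to 65 mm; origin at the centre of its underside.
- socket: bystander: loose bright wrench socket standing upright, 30 mm in diameter, 50 mm high; origin at the centre of its underside.
Not all that is in view belongs to the job. What is meant by the gear_stack is not green or purple, and is the larger of those in its own colour.

How it is judged (in metres and radians):
On the way:
1. the ring has come round to one full turn from tight (value of joint lock_ring above 6.28 rad).
At the end, for the whole second after the job is handed in: the ring is at rest two full turns from tight (12.57 rad) within 0.4 rad (23 degrees); the gear stack stands upright within 20 mm of where it was, and the three bystanders within 20 mm of where they were (value of joint lock_ring between 12.17 and 12.97 rad and velocity of joint lock_ring between -0.1 and 0.1 rad/s and distance of each of gear_stack, bearing_race, pinion, socket from where it was at the start of the episode below 0.02 m and angle between gear_stack's own z axis and vertical below 0.08 rad); the robot touches nothing.
It fails at once if the gear stack is shifted by more than 25 mm or tipped (distance of gear_stack from where it was at the start of the episode above 0.025 m or angle between gear_stack's own z axis and vertical above 0.12 rad).
It fails at once if the gear stack is lifted off the bench (height (world z) of gear_stack above 0.008 m).
It fails at once if a bystander is lifted or displaced by more than 25 mm (distance of any of bearing_race, pinion, socket from where it was at the start of the episode above 0.025 m).
It also fails if it takes over 64 s, if anything falls off the work surface, if the arm or the gripper's body presses on something with over 40 N, if the wrist force passes 120 N, or if a joint passes its speed limit or range.

## Working session

There is one attempt and no reset: what is moved stays moved. The work goes in short steps, Python scripts to look and compute and a tool call to move; the robot and the scene stay as the last step left them, time stands still between calls to the robot, and variables do not carry over. Pictures are saved under pics/ and viewed, at most 10 in all, crops included, and the job is handed in when it is done.

Besides the shell and the picture viewer there is one more tool, called after "Emit:" as name(argument=value, ...), one argument or row to a line, values as JSON. send_rows: Moves the arm, as the interface text tells. Its arguments: {"type":"object","properties":{"grip":{"type":"array"},"offset":{"type":"array"},"angular":{"type":"array"}},"required":["grip","offset","angular"]}

```bash
mkdir -p pics; python3 - <<'E'
from station import ctrl
import cv2,pickle,numpy as np
for n in ["top","side"]:
    s=ctrl.snapshot(n); pickle.dump(s,open(n+".pkl","wb"))
    cv2.imwrite(f"pics/{n}0.png",s["pixels"][:,:,::-1]); print(n,s["position"],s["attitude"],[s[k] for k in("fx","fy","cx","cy")],[k for k in s])
print(ctrl.read_state())
E
```

```text
top [0.48298481 0.03811837 0.92298349] [  6.82003384   0.66645478 -88.73191336] [460.4693871151784, 460.4693871151784, 281.9219206374487, 206.32031311229215] ['pixels', 'range_z', 'fx', 'fy', 'cx', 'cy', 'position', 'attitude']
side [ 0.31350412 -0.57946918  0.90534877] [ 39.4666301   -1.04314744 -20.22824019] [509.0926434960324, 509.0926434960324, 285.3798405155983, 202.519589232764] ['pixels', 'range_z', 'fx', 'fy', 'cx', 'cy', 'position', 'attitude']
{'clock': 0.1, 'joint_pos': array([-8.05636129e+01,  1.26710681e+01,  8.75181034e+01, -9.13062065e-04,
        7.99097529e+01, -7.22343860e+00]), 'qd': array([-0.07656593, -0.09230725, -0.10917505,  0.13927919, -0.01382948,
        0.13257976]), 'joint_efforts': array([-2.35982197e-04, -4.95945740e+01, -3.88519084e+01,  7.01434747e-02,
        5.15954895e-02, -4.76362084e-05]), 'tool_pos': array([ 0.17909754, -0.59821853,  0.22155313]), 'orientation': array([-1.79901748e+02, -1.15471244e-02,  1.66599766e+01]), 'force': array([-0.85058934,  0.2264828 ,  0.6704596 ]), 'moment': array([ 0.00060443,  0.03468948, -0.07020679]), 'grasp_force': 0.0, 'gripper_width': 0.08680233049062262}
```

View pics/top0.png

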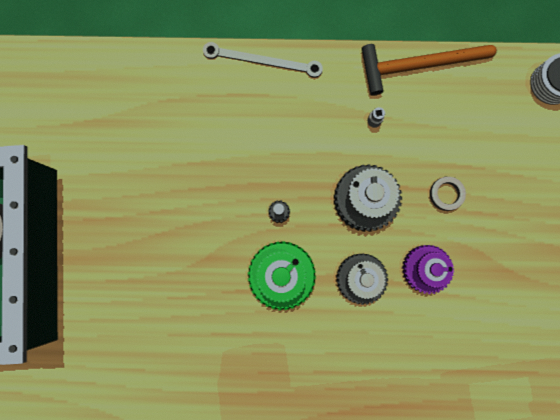

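View pics/side0.png

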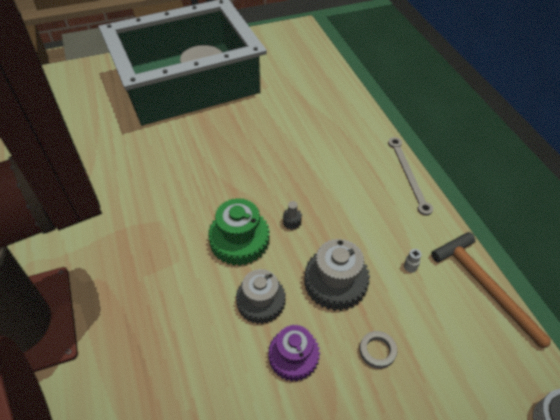

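Candidates in the top view are the grey stack at (370,195), a smaller grey one at (363,280), green at (282,275) and purple at (430,268). The larger grey one at (370,195) fits: it isn't green or purple, and it's the bigger of the two greys. I'll confirm with a crop and measure it.

```bash
cat > h.py <<'E'
import numpy as np,cv2
from scipy.spatial.transform import Rotation as R
def rot(s): return R.from_euler('xyz',s["attitude"],degrees=True).as_matrix()
def cloud(s):
    v,u=np.mgrid[0:420,0:560]; d=s["range_z"]
    p=np.stack([(u-s["cx"])/s["fx"]*d,-(v-s["cy"])/s["fy"]*d,-d],-1)
    return p@rot(s).T+np.array(s["position"])
def ray(s,u,v,z):
    d=rot(s)@np.array([(u-s["cx"])/s["fx"],-(v-s["cy"])/s["fy"],-1]); c=np.array(s["position"])
    return c+d*(z-c[2])/d[2]
def pix(s,p):
    q=rot(s).T@(np.array(p)-s["position"]); return s["cx"]+s["fx"]*q[0]/-q[2], s["cy"]+s["fy"]*q[1]/q[2]
E
python3 - <<'E'
import pickle; from h import *
for n,(u0,v0,r) in {"top":(370,198,40),"side":(338,272,42)}.items():
    s=pickle.load(open(n+".pkl","rb")); P=cloud(s)
    m=np.zeros((420,560),bool); m[v0-r:v0+r,u0-r:u0+r]=1
    for lo,hi in((.085,.096),(.0985,.108),(.025,.04)):
        k=m&(P[...,2]>lo)&(P[...,2]<hi); q=P[k].astype(np.float32)
        c,rad=cv2.minEnclosingCircle(q[:,:2]) ; print(n,lo,k.sum(),np.median(q[:,2]),c,rad)
    cv2.imwrite(f"pics/{n}c.png",cv2.resize(s["pixels"][v0-r:v0+r,u0-r:u0+r,::-1],None,fx=7,fy=7,interpolation=cv2.INTER_CUBIC))
a=cv2.imread("pics/topc.png");b=cv2.imread("pics/sidec.png");h=390
cv2.imwrite("pics/crop1.png",np.hstack([cv2.resize(a,(h,h)),cv2.resize(b,(h,h))]))
s=pickle.load(open("top.pkl","rb"))
for nm,u,v,z in(("pinion",279,211,.03),("socket",376,118,.05),("race",447,194,.018),("grey2",367,279,.08),("purple",437,268,.08)): print(nm,ray(s,u,v,z).round(3))
E
```

```text
Traceback (most recent call last):
cv2.error: OpenCV(4.12.0) /io/opencv/modules/imgproc/src/shapedescr.cpp:201: error: (-215:Assertion failed) count >= 0 && (depth == CV_32F || depth == CV_32S) in function 'minEnclosingCircle'
```

```bash
cat > m.py <<'E'
import pickle; from h import *
for n,(u0,v0,r) in {"top":(370,198,40),"side":(338,272,42)}.items():
    s=pickle.load(open(n+".pkl","rb")); P=cloud(s)
    m=np.zeros((420,560),bool); m[v0-r:v0+r,u0-r:u0+r]=1
    for lo,hi in((.085,.096),(.0985,.108),(.025,.04)):
        k=m&(P[...,2]>lo)&(P[...,2]<hi); q=np.ascontiguousarray(P[k][:,:2],dtype=np.float32)
        c,rad=cv2.minEnclosingCircle(q.reshape(-1,1,2)) ; print(n,lo,k.sum(),np.median(P[k][:,2]),c,rad)
    cv2.imwrite(f"pics/{n}c.png",cv2.resize(s["pixels"][v0-r:v0+r,u0-r:u0+r,::-1],None,fx=7,fy=7,interpolation=cv2.INTER_CUBIC))
a=cv2.imread("pics/topc.png");b=cv2.imread("pics/sidec.png");h=390
cv2.imwrite("pics/crop1.png",np.hstack([cv2.resize(a,(h,h)),cv2.resize(b,(h,h))]))
s=pickle.load(open("top.pkl","rb"))
for nm,u,v,z in(("pinion",279,211,.03),("socket",376,118,.05),("race",447,194,.018),("grey2",367,279,.08),("purple",437,268,.08),("hole",356,184,.091),("key",374,180,.103)): print(nm,ray(s,u,v,z).round(3))
E
python3 m.py
```

```text
top 0.085 1598 0.0918923639067038 (0.6111438274383545, -0.11564208567142487) 0.046392302960157394
top 0.0985 314 0.10448948993766971 (0.6160591840744019, -0.11363054811954498) 0.02224891260266304
top 0.025 1420 0.03529032563750484 (0.6112638115882874, -0.11594977974891663) 0.0658542588353157
side 0.085 1275 0.090671083432313 (0.6104041337966919, -0.11848302185535431) 0.046918634325265884
side 0.0985 252 0.10335801815389656 (0.6158573031425476, -0.11808999627828598) 0.02236899361014366
side 0.025 1456 0.03433218839803026 (0.6100344657897949, -0.1182931661605835) 0.06643961369991302
pinion [0.58  0.056 0.03 ]
socket [ 0.764 -0.129  0.05 ]
race [ 0.622 -0.275  0.018]
grey2 [ 0.455 -0.106  0.08 ]
purple [ 0.477 -0.233  0.08 ]
hole [ 0.626 -0.084  0.091]
key [ 0.632 -0.115  0.103]
```

View pics/crop1.png

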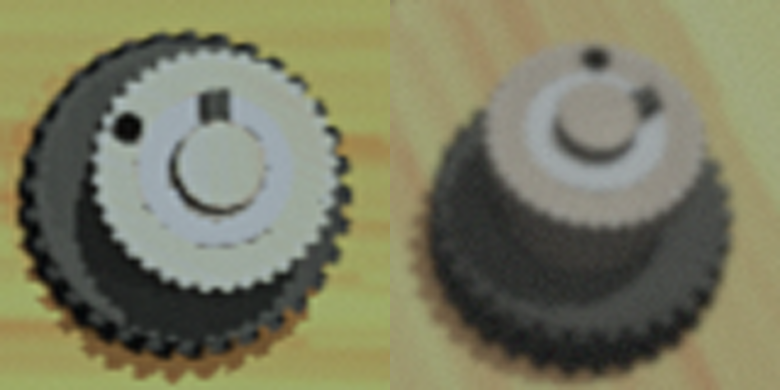

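The crop confirms the larger grey stack. Its ring axis is about (0.611,-0.117), with top z ≈ 0.091 and radius ≈ 46 mm, which matches the sizes given. The hole is at about 65° and the key at about 3°, so the ring starts near 1.08 rad. My plan is to shut the fingers and orbit a fingertip round the rim with the tool orientation fixed.

Emit:
send_rows(
  grip=[0, 0, 0, 0, 0, 0, 0, 0],
  offset=[
    [43.2, 38.3, 0],
    [43.2, 38.3, 0],
    [43.2, 38.3, 0],
    [43.2, 38.3, 0],
    [43.2, 38.3, 0],
    [43.2, 38.3, 0],
    [43.2, 38.3, 0],
    [43.2, 38.3, 0],
  ],
  angular=[
    [0, 0, -16.7],
    [0, 0, -16.7],
    [0, 0, -16.7],
    [0, 0, -16.7],
    [0, 0, -16.7],
    [0, 0, -16.7],
    [0, 0, -16.7],
    [0, 0, -16.7],
  ],
)

```text
clock: 0.9
tool_pos: [0.4794, -0.3318, 0.2222]
orientation: [-180.0, 0.0, -0.0]
force: [1.0, -1.4, 0.6]
gripper_width: 0.0309
grasp_force: 0.0
```

Emit:
send_rows(
  grip=[0, 0, 0, 0, 0],
  offset=[
    [12.5, 11.0, 0],
    [12.5, 11.0, 0],
    [12.5, 11.0, 0],
    [12.5, 11.0, 0],
    [12.5, 11.0, 0],
  ],
  angular=[
    [0, 0, 0],
    [0, 0, 0],
    [0, 0, 0],
    [0, 0, 0],
    [0, 0, 0],
  ],
)

```text
clock: 1.4
tool_pos: [0.6045, -0.2213, 0.2217]
orientation: [-180.0, 0.1, 0.2]
force: [-0.3, -0.2, 0.4]
gripper_width: 0.001
grasp_force: 0.0
```

```bash
python3 - <<'E'
from station import ctrl
import cv2
s=ctrl.read_state(); print(s["tool_pos"],s["gripper_width"],s["force"])
w=ctrl.snapshot("wrist"); cv2.imwrite("pics/w1.png",w["pixels"][:,:,::-1]); print(w["position"],w["attitude"])
E
```

```text
[ 0.60446557 -0.22125469  0.22165162] 0.0009549945558534486 [-0.25897185 -0.19850457  0.44649613]
[ 0.68356242 -0.22160809  0.38426833] [-1.67740012e+01  4.18346782e-02 -8.97729707e+01]
```

View pics/w1.png

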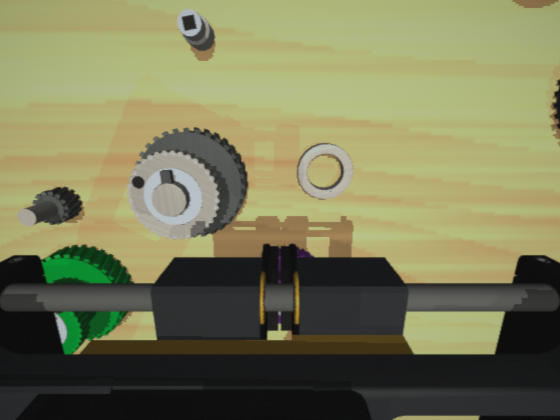

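The wrist view shows the ring with its hole at (138,182) and key at (167,176). The shut fingers are at (280,290), clear of everything. Next I descend beside the -y side of the rim.

Emit:
send_rows(
  grip=[0, 0, 0, 0, 0, 0],
  offset=[
    [0.6, 1.5, -4.5],
    [0.6, 1.5, -9],
    [0.6, 1.5, -13],
    [0.6, 1.5, -14.5],
    [0.6, 1.5, -14.5],
    [0.6, 1.5, -14.5],
  ],
  angular=[
    [0, 0, 0],
    [0, 0, 0],
    [0, 0, 0],
    [0, 0, 0],
    [0, 0, 0],
    [0, 0, 0],
  ],
)

```text
clock: 2.05
tool_pos: [0.61, -0.21, 0.0794]
orientation: [179.9, -0.1, -0.1]
force: [0.5, 0.6, 0.3]
gripper_width: 0.0008
grasp_force: 0.0
```

Emit:
send_rows(
  grip=[0, 0, 0, 0, 0, 0],
  offset=[
    [0, 0.4, 0],
    [0, 0.8, 0],
    [0, 1.2, 0],
    [0, 1.6, 0],
    [0, 2.0, 0],
    [0, 2.0, 0],
  ],
  angular=[
    [0, 0, 0],
    [0, 0, 0],
    [0, 0, 0],
    [0, 0, 0],
    [0, 0, 0],
    [0, 0, 0],
  ],
)

```text
clock: 2.65
tool_pos: [0.6094, -0.1877, 0.0776]
orientation: [-180.0, 0.0, 0.0]
force: [-0.0, -0.7, -0.8]
gripper_width: 0.0006
grasp_force: 0.0
```

Emit:
send_rows(
  grip=[0, 0, 0, 0, 0, 0],
  offset=[
    [0, 0.2, 0],
    [0, 0.4, 0],
    [0, 0.6, 0],
    [0, 0.8, 0],
    [0, 0.8, 0],
    [0, 0.8, 0],
  ],
  angular=[
    [0, 0, 0],
    [0, 0, 0],
    [0, 0, 0],
    [0, 0, 0],
    [0, 0, 0],
    [0, 0, 0],
  ],
)

```text
clock: 3.25
tool_pos: [0.6094, -0.1806, 0.0775]
orientation: [180.0, -0.0, -0.0]
force: [0.1, -0.5, 0.4]
gripper_width: 0.0006
grasp_force: 0.0
```

Emit:
send_rows(
  grip=[0, 0, 0, 0],
  offset=[
    [0, 0.1, 0],
    [0, 0.2, 0],
    [0, 0.3, 0],
    [0, 0.3, 0],
  ],
  angular=[
    [0, 0, 0],
    [0, 0, 0],
    [0, 0, 0],
    [0, 0, 0],
  ],
)

```text
clock: 3.65
tool_pos: [0.6093, -0.1774, 0.0775]
orientation: [-180.0, 0.0, -0.0]
force: [-0.3, -0.0, -0.7]
gripper_width: 0.0003
grasp_force: 0.0
```

Emit:
send_rows(
  grip=[0, 0, 0, 0],
  offset=[
    [0, 0.1, 0],
    [0, 0.2, 0],
    [0, 0.3, 0],
    [0, 0.3, 0],
  ],
  angular=[
    [0, 0, 0],
    [0, 0, 0],
    [0, 0, 0],
    [0, 0, 0],
  ],
)

```text
clock: 4.05
tool_pos: [0.6093, -0.1744, 0.0775]
orientation: [-180.0, 0.0, -0.0]
force: [-0.2, 0.6, -0.0]
gripper_width: 0.0006
grasp_force: 0.0
```

Emit:
send_rows(
  grip=[0, 0, 0, 0],
  offset=[
    [0, 0.1, 0],
    [0, 0.2, 0],
    [0, 0.25, 0],
    [0, 0.25, 0],
  ],
  angular=[
    [0, 0, 0],
    [0, 0, 0],
    [0, 0, 0],
    [0, 0, 0],
  ],
)

```text
clock: 4.45
tool_pos: [0.6094, -0.1719, 0.0775]
orientation: [-180.0, -0.0, -0.0]
force: [-0.1, 0.1, -0.1]
gripper_width: 0.0006
grasp_force: 0.0
```

Emit:
send_rows(
  grip=[0, 0, 0, 0],
  offset=[
    [0, 0.1, 0],
    [0, 0.15, 0],
    [0, 0.2, 0],
    [0, 0.2, 0],
  ],
  angular=[
    [0, 0, 0],
    [0, 0, 0],
    [0, 0, 0],
    [0, 0, 0],
  ],
)

```text
clock: 4.85
tool_pos: [0.6093, -0.1705, 0.0776]
orientation: [180.0, -0.0, -0.0]
force: [0.0, -2.1, -1.2]
gripper_width: 0.0004
grasp_force: 1.1
```

Emit:
send_rows(
  grip=[0, 0, 0, 0],
  offset=[
    [0, 0.05, 0],
    [0, 0.1, 0],
    [0, 0.1, 0],
    [0, 0.1, 0],
  ],
  angular=[
    [0, 0, 0],
    [0, 0, 0],
    [0, 0, 0],
    [0, 0, 0],
  ],
)

```text
clock: 5.25
tool_pos: [0.6094, -0.1704, 0.0776]
orientation: [179.9, -0.0, -0.1]
force: [-0.6, -5.4, -1.4]
gripper_width: 0.0002
grasp_force: 3.0
```

```bash
cat > path.py <<'E'
import sys,numpy as np
# path.py cmdx cmdy s0 s1 [cx cy press ax ay] (mm): s = arc length along rounded rectangle from phi=-90, finger centred; rows offsets in cm
a=[float(x) for x in sys.argv[1:]]; x0,y0,s0,s1=a[:4]
cx,cy,pr,ax,ay=(a[4:]+[611,-117,1.6,9.5,7.3][len(a)-4:])
R=46.
def tcp(s):
    c=np.pi/2*R
    segs=[('l',ax)]+[('a',c),('l',2*ay),('a',c),('l',2*ax),('a',c),('l',2*ay),('a',c),('l',2*ax)]*3
    k=-np.pi/2; sg=[(1,-1),(1,1),(-1,1),(-1,-1)]; q=0; r=R-pr
    for t,L in segs:
        u=np.array([np.cos(k),np.sin(k)]); 
        if s<=L:
            if t=='l':
                tan=np.array([-u[1],u[0]]); h=[ay if abs(u[0])>.5 else ax][0]
                n=np.array([cx,cy])+u*(r+(ax if abs(u[0])>.5 else ay)); 
                return n+tan*(s-L+h), k
            k2=k+s/R; return np.array([cx,cy])+r*np.array([np.cos(k2),np.sin(k2)])+np.array(sg[q%4])*[ax,ay],k2
        s-=L
        if t=='a': k+=np.pi/2; q+=1
for s in np.linspace(s0,s1,9)[1:]:
    p,k=tcp(s); o=(p-[x0,y0])/10; print([round(o[0],2),round(o[1],2),0],round(np.degrees(k)),p.round(1))
E
python3 path.py 609.4 -168.7 0 24
```

```text
[np.float64(0.46), np.float64(0.0), 0] -90 [ 614.  -168.7]
[np.float64(0.76), np.float64(0.0), 0] -90 [ 617.  -168.7]
[np.float64(1.06), np.float64(0.0), 0] -90 [ 620.  -168.7]
[np.float64(1.35), np.float64(0.01), 0] -87 [ 622.9 -168.6]
[np.float64(1.64), np.float64(0.03), 0] -83 [ 625.8 -168.4]
[np.float64(1.93), np.float64(0.08), 0] -79 [ 628.7 -167.9]
[np.float64(2.21), np.float64(0.14), 0] -76 [ 631.5 -167.3]
[np.float64(2.49), np.float64(0.22), 0] -72 [ 634.3 -166.5]
```

Emit:
send_rows(
  grip=[0, 0, 0, 0, 0, 0, 0, 0],
  offset=[
    [0.45, 0, 0],
    [0.75, 0, 0],
    [1.05, 0, 0],
    [1.35, 0, 0],
    [1.65, 0.05, 0],
    [1.95, 0.1, 0],
    [2.2, 0.15, 0],
    [2.5, 0.2, 0],
  ],
  angular=[
    [0, 0, 0],
    [0, 0, 0],
    [0, 0, 0],
    [0, 0, 0],
    [0, 0, 0],
    [0, 0, 0],
    [0, 0, 0],
    [0, 0, 0],
  ],
)

```text
clock: 6.05
tool_pos: [0.6346, -0.1683, 0.0777]
orientation: [179.9, -0.0, -0.1]
force: [0.6, -4.2, -1.0]
gripper_width: 0.0003
grasp_force: 2.4
```

```bash
cat > look.py <<'E'
import sys,pickle; from station import ctrl
from h import *
n=sys.argv[1]; s=ctrl.snapshot("top"); w=ctrl.snapshot("wrist"); pickle.dump((s,w),open(n+".pkl","wb"))
c=s["pixels"][155:245,325:415,::-1]
cv2.imwrite(f"pics/{n}.png",np.hstack([cv2.resize(c,(420,420),interpolation=cv2.INTER_CUBIC),cv2.resize(w["pixels"][:,:,::-1],(380,420))]))
E
python3 look.py l1; python3 path.py 634.4 -166.7 24 64
```

```text
[np.float64(0.44), np.float64(0.19), 0] -66 [ 638.8 -164.8]
[np.float64(0.86), np.float64(0.42), 0] -59 [ 643.  -162.5]
[np.float64(1.27), np.float64(0.68), 0] -53 [ 647.1 -159.9]
[np.float64(1.64), np.float64(0.99), 0] -47 [ 650.8 -156.8]
[np.float64(1.97), np.float64(1.34), 0] -41 [ 654.1 -153.3]
[np.float64(2.27), np.float64(1.72), 0] -35 [ 657.1 -149.5]
[np.float64(2.52), np.float64(2.13), 0] -28 [ 659.6 -145.4]
[np.float64(2.72), np.float64(2.57), 0] -22 [ 661.6 -141. ]
```

View pics/l1.png

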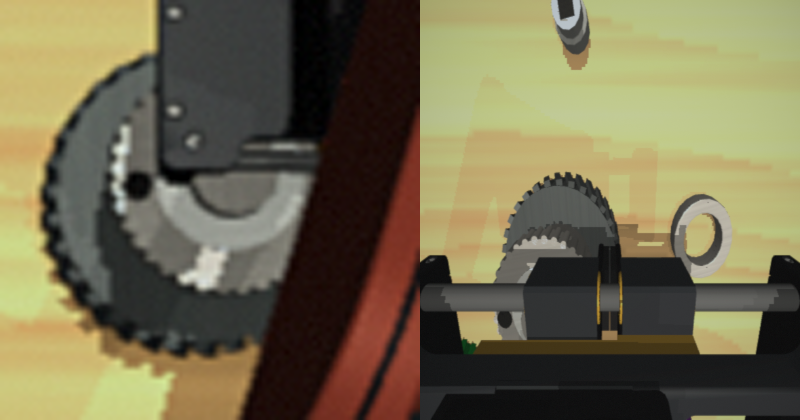

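The hole in the top crop, at (138,185), has come round by about 0.53 rad. That matches the 0.54 rad expected without slip, so the ring rolls with the finger. I'll carry on along the path.

Emit:
send_rows(
  grip=[0, 0, 0, 0, 0, 0, 0, 0],
  offset=[
    [0.45, 0.2, 0],
    [0.85, 0.4, 0],
    [1.25, 0.7, 0],
    [1.65, 1.0, 0],
    [1.95, 1.35, 0],
    [2.25, 1.7, 0],
    [2.5, 2.15, 0],
    [2.7, 2.55, 0],
  ],
  angular=[
    [0, 0, 0],
    [0, 0, 0],
    [0, 0, 0],
    [0, 0, 0],
    [0, 0, 0],
    [0, 0, 0],
    [0, 0, 0],
    [0, 0, 0],
  ],
)

```text
clock: 6.95
tool_pos: [0.663, -0.1421, 0.078]
orientation: [179.9, -0.2, -0.1]
force: [3.8, -2.6, -0.6]
gripper_width: 0.0003
grasp_force: 2.7
```

```bash
python3 path.py 661.4 -141.2 64 104
```

```text
[np.float64(0.18), np.float64(0.47), 0] -16 [ 663.2 -136.5]
[np.float64(0.29), np.float64(0.94), 0] -10 [ 664.3 -131.8]
[np.float64(0.34), np.float64(1.42), 0] -3 [ 664.8 -127. ]
[np.float64(0.35), np.float64(1.91), 0] 0 [ 664.9 -122.1]
[np.float64(0.35), np.float64(2.41), 0] 0 [ 664.9 -117.1]
[np.float64(0.35), np.float64(2.91), 0] 0 [ 664.9 -112.1]
[np.float64(0.34), np.float64(3.41), 0] 3 [ 664.8 -107.1]
[np.float64(0.29), np.float64(3.88), 0] 10 [ 664.3 -102.4]
```

Emit:
send_rows(
  grip=[0, 0, 0, 0, 0, 0, 0, 0],
  offset=[
    [0.2, 0.45, 0],
    [0.3, 0.95, 0],
    [0.35, 1.4, 0],
    [0.35, 1.9, 0],
    [0.35, 2.4, 0],
    [0.35, 2.9, 0],
    [0.35, 3.4, 0],
    [0.3, 3.9, 0],
  ],
  angular=[
    [0, 0, 0],
    [0, 0, 0],
    [0, 0, 0],
    [0, 0, 0],
    [0, 0, 0],
    [0, 0, 0],
    [0, 0, 0],
    [0, 0, 0],
  ],
)

```text
clock: 7.75
tool_pos: [0.6665, -0.1017, 0.0784]
orientation: [-180.0, -0.3, -0.0]
force: [7.6, 0.0, -1.1]
gripper_width: 0.0004
grasp_force: 3.9
```

```bash
python3 path.py 664.4 -102.2 104 144
```

```text
[np.float64(-0.12), np.float64(0.46), 0] 16 [663.2 -97.6]
[np.float64(-0.27), np.float64(0.91), 0] 22 [661.7 -93.1]
[np.float64(-0.48), np.float64(1.35), 0] 28 [659.6 -88.7]
[np.float64(-0.73), np.float64(1.76), 0] 34 [657.1 -84.6]
[np.float64(-1.02), np.float64(2.14), 0] 41 [654.2 -80.8]
[np.float64(-1.36), np.float64(2.49), 0] 47 [650.8 -77.3]
[np.float64(-1.73), np.float64(2.8), 0] 53 [647.1 -74.2]
[np.float64(-2.13), np.float64(3.07), 0] 59 [643.1 -71.5]
```

Emit:
send_rows(
  grip=[0, 0, 0, 0, 0, 0, 0, 0],
  offset=[
    [-0.1, 0.45, 0],
    [-0.25, 0.9, 0],
    [-0.45, 1.35, 0],
    [-0.7, 1.75, 0],
    [-1.0, 2.15, 0],
    [-1.35, 2.5, 0],
    [-1.7, 2.8, 0],
    [-2.1, 3.05, 0],
  ],
  angular=[
    [0, 0, 0],
    [0, 0, 0],
    [0, 0, 0],
    [0, 0, 0],
    [0, 0, 0],
    [0, 0, 0],
    [0, 0, 0],
    [0, 0, 0],
  ],
)

```text
clock: 8.55
tool_pos: [0.6443, -0.0696, 0.0782]
orientation: [-179.8, -0.1, -0.0]
force: [5.5, 4.3, 0.0]
gripper_width: 0.0004
grasp_force: 3.7
```

```bash
python3 path.py 643.4 -71.7 144 184
```

```text
[np.float64(-0.45), np.float64(0.24), 0] 66 [638.9 -69.3]
[np.float64(-0.9), np.float64(0.42), 0] 72 [634.4 -67.5]
[np.float64(-1.37), np.float64(0.54), 0] 78 [629.7 -66.3]
[np.float64(-1.85), np.float64(0.62), 0] 84 [624.9 -65.5]
[np.float64(-2.33), np.float64(0.64), 0] 90 [620.1 -65.3]
[np.float64(-2.83), np.float64(0.64), 0] 90 [615.1 -65.3]
[np.float64(-3.33), np.float64(0.64), 0] 90 [610.1 -65.3]
[np.float64(-3.83), np.float64(0.64), 0] 90 [605.1 -65.3]
```

Emit:
send_rows(
  grip=[0, 0, 0, 0, 0, 0, 0, 0],
  offset=[
    [-0.45, 0.25, 0],
    [-0.9, 0.45, 0],
    [-1.35, 0.55, 0],
    [-1.85, 0.65, 0],
    [-2.35, 0.65, 0],
    [-2.85, 0.65, 0],
    [-3.35, 0.65, 0],
    [-3.85, 0.65, 0],
  ],
  angular=[
    [0, 0, 0],
    [0, 0, 0],
    [0, 0, 0],
    [0, 0, 0],
    [0, 0, 0],
    [0, 0, 0],
    [0, 0, 0],
    [0, 0, 0],
  ],
)

```text
clock: 9.35
tool_pos: [0.6045, -0.061, 0.0779]
orientation: [-179.6, 0.0, 0.0]
force: [0.2, 12.1, 3.2]
gripper_width: 0.0004
grasp_force: 6.3
```

```bash
python3 look.py l2; python3 path.py 604.9 -65.2 184 224
```

```text
[np.float64(-0.47), np.float64(-0.01), 0] 92 [600.2 -65.3]
[np.float64(-0.95), np.float64(-0.05), 0] 98 [595.4 -65.7]
[np.float64(-1.43), np.float64(-0.15), 0] 104 [590.6 -66.7]
[np.float64(-1.89), np.float64(-0.29), 0] 110 [586.  -68.1]
[np.float64(-2.33), np.float64(-0.48), 0] 117 [581.6 -70. ]
[np.float64(-2.75), np.float64(-0.72), 0] 123 [577.4 -72.4]
[np.float64(-3.14), np.float64(-1.0), 0] 129 [573.5 -75.2]
[np.float64(-3.5), np.float64(-1.33), 0] 135 [569.9 -78.5]
```

View pics/l2.png

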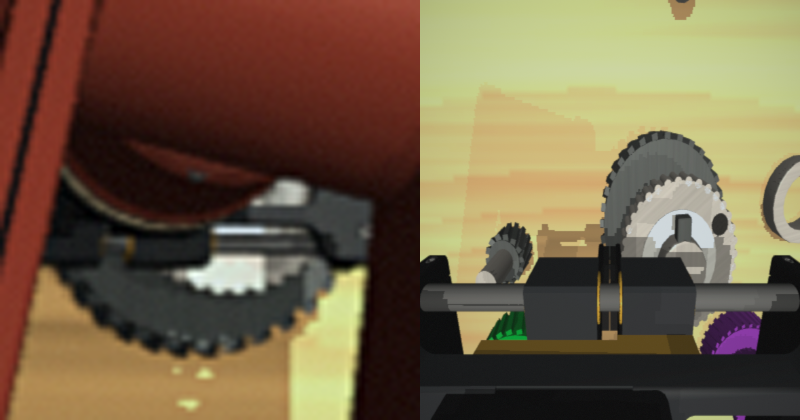

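The wrist crop shows the hole at (720,222) and the key at (683,228), so the hole is near -66°, as the no-slip rolling predicts. The force came to 12 N on this side, so I'm refining to cy = -115.7 mm and finger half-thickness 8.7 mm.

```bash
python3 path.py 604.9 -65.2 186.8 227 611 -115.7 1.7 9.5 8.7; python3 - <<'E'
import pickle; from h import *
s,w=pickle.load(open("l2.pkl","rb"));p=ray(w,442,222,.091); print(p, ray(w,387,222,.103))
E
```

```text
[np.float64(-0.48), np.float64(0.25), 0] 92 [600.1 -62.7]
[np.float64(-0.96), np.float64(0.21), 0] 98 [595.3 -63.1]
[np.float64(-1.43), np.float64(0.11), 0] 104 [590.6 -64.1]
[np.float64(-1.89), np.float64(-0.03), 0] 111 [586.  -65.5]
[np.float64(-2.34), np.float64(-0.23), 0] 117 [581.5 -67.5]
[np.float64(-2.76), np.float64(-0.47), 0] 123 [577.3 -69.9]
[np.float64(-3.15), np.float64(-0.75), 0] 129 [573.4 -72.7]
[np.float64(-3.5), np.float64(-1.08), 0] 136 [569.9 -76. ]
[ 0.63235735 -0.14598694  0.091     ] [ 0.63633196 -0.11311956  0.103     ]
```

Emit:
send_rows(
  grip=[0, 0, 0, 0, 0, 0, 0, 0],
  offset=[
    [-0.5, 0.2, 0],
    [-0.95, 0.2, 0],
    [-1.45, 0.1, 0],
    [-1.9, -0.05, 0],
    [-2.35, -0.25, 0],
    [-2.75, -0.45, 0],
    [-3.15, -0.75, 0],
    [-3.5, -1.1, 0],
  ],
  angular=[
    [0, 0, 0],
    [0, 0, 0],
    [0, 0, 0],
    [0, 0, 0],
    [0, 0, 0],
    [0, 0, 0],
    [0, 0, 0],
    [0, 0, 0],
  ],
)

```text
clock: 10.25
tool_pos: [0.5678, -0.0744, 0.0773]
orientation: [-179.8, 0.2, -0.0]
force: [-3.9, 6.7, 6.4]
gripper_width: 0.0003
grasp_force: 3.8
```

```bash
python3 path.py 569.9 -76.2 227 267 611 -115.7 1.7 9.5 8.7
```

```text
[np.float64(-0.32), np.float64(-0.34), 0] 142 [566.7 -79.6]
[np.float64(-0.6), np.float64(-0.73), 0] 148 [563.9 -83.5]
[np.float64(-0.83), np.float64(-1.16), 0] 154 [561.6 -87.8]
[np.float64(-1.02), np.float64(-1.6), 0] 160 [559.7 -92.2]
[np.float64(-1.15), np.float64(-2.06), 0] 167 [558.4 -96.8]
[np.float64(-1.24), np.float64(-2.54), 0] 173 [ 557.5 -101.6]
[np.float64(-1.27), np.float64(-3.02), 0] 179 [ 557.2 -106.4]
[np.float64(-1.27), np.float64(-3.51), 0] 180 [ 557.2 -111.3]
```

Emit:
send_rows(
  grip=[0, 0, 0, 0, 0, 0, 0, 0],
  offset=[
    [-0.3, -0.35, 0],
    [-0.6, -0.75, 0],
    [-0.85, -1.15, 0],
    [-1.0, -1.6, 0],
    [-1.15, -2.05, 0],
    [-1.25, -2.55, 0],
    [-1.25, -3.0, 0],
    [-1.25, -3.5, 0],
  ],
  angular=[
    [0, 0, 0],
    [0, 0, 0],
    [0, 0, 0],
    [0, 0, 0],
    [0, 0, 0],
    [0, 0, 0],
    [0, 0, 0],
    [0, 0, 0],
  ],
)

```text
clock: 11.05
tool_pos: [0.5549, -0.1112, 0.0763]
orientation: [-179.9, 0.3, -0.0]
force: [-5.9, 2.7, 1.0]
gripper_width: 0.0004
grasp_force: 4.2
```

```bash
python3 path.py 557.4 -111.2 267 307 611 -115.7 1.7 9.5 8.7
```

```text
[np.float64(-0.02), np.float64(-0.51), 0] 180 [ 557.2 -116.3]
[np.float64(-0.02), np.float64(-1.01), 0] 180 [ 557.2 -121.3]
[np.float64(-0.02), np.float64(-1.51), 0] 182 [ 557.2 -126.3]
[np.float64(0.03), np.float64(-1.98), 0] 189 [ 557.7 -131. ]
[np.float64(0.13), np.float64(-2.46), 0] 195 [ 558.7 -135.8]
[np.float64(0.28), np.float64(-2.91), 0] 201 [ 560.2 -140.3]
[np.float64(0.47), np.float64(-3.35), 0] 207 [ 562.1 -144.7]
[np.float64(0.72), np.float64(-3.77), 0] 214 [ 564.6 -148.9]
```

Emit:
send_rows(
  grip=[0, 0, 0, 0, 0, 0, 0, 0],
  offset=[
    [0, -0.5, 0],
    [0, -1.0, 0],
    [0, -1.5, 0],
    [0.05, -2.0, 0],
    [0.15, -2.45, 0],
    [0.3, -2.9, 0],
    [0.45, -3.35, 0],
    [0.7, -3.75, 0],
  ],
  angular=[
    [0, 0, 0],
    [0, 0, 0],
    [0, 0, 0],
    [0, 0, 0],
    [0, 0, 0],
    [0, 0, 0],
    [0, 0, 0],
    [0, 0, 0],
  ],
)

```text
clock: 11.85
tool_pos: [0.5631, -0.1494, 0.0766]
orientation: [-180.0, 0.2, -0.0]
force: [-4.1, -0.5, -2.0]
gripper_width: 0.0001
grasp_force: 1.8
```

```bash
python3 path.py 564.4 -148.7 307 347 611 -115.7 1.7 9.5 8.7
```

```text
[np.float64(0.31), np.float64(-0.4), 0] 220 [ 567.5 -152.7]
[np.float64(0.63), np.float64(-0.76), 0] 226 [ 570.7 -156.3]
[np.float64(1.0), np.float64(-1.07), 0] 232 [ 574.4 -159.4]
[np.float64(1.39), np.float64(-1.35), 0] 238 [ 578.3 -162.2]
[np.float64(1.82), np.float64(-1.57), 0] 245 [ 582.6 -164.4]
[np.float64(2.26), np.float64(-1.76), 0] 251 [ 587.  -166.3]
[np.float64(2.72), np.float64(-1.89), 0] 257 [ 591.6 -167.6]
[np.float64(3.2), np.float64(-1.97), 0] 263 [ 596.4 -168.4]
```

Emit:
send_rows(
  grip=[0, 0, 0, 0, 0, 0, 0, 0],
  offset=[
    [0.35, -0.35, 0],
    [0.7, -0.7, 0],
    [1.05, -1.0, 0],
    [1.4, -1.3, 0],
    [1.85, -1.55, 0],
    [2.3, -1.7, 0],
    [2.75, -1.85, 0],
    [3.2, -1.95, 0],
  ],
  angular=[
    [0, 0, 0],
    [0, 0, 0],
    [0, 0, 0],
    [0, 0, 0],
    [0, 0, 0],
    [0, 0, 0],
    [0, 0, 0],
    [0, 0, 0],
  ],
)

```text
clock: 12.65
tool_pos: [0.597, -0.1697, 0.0776]
orientation: [179.9, -0.0, -0.0]
force: [-1.9, -5.2, -3.8]
gripper_width: 0.0005
grasp_force: 2.5
```

```bash
python3 look.py l3; python3 path.py 596.4 -168.2 347 387 611 -115.7 1.7 9.5 8.7
```

```text
[np.float64(0.48), np.float64(-0.05), 0] 270 [ 601.2 -168.7]
[np.float64(0.98), np.float64(-0.05), 0] 270 [ 606.2 -168.7]
[np.float64(1.48), np.float64(-0.05), 0] 270 [ 611.2 -168.7]
[np.float64(1.98), np.float64(-0.05), 0] 270 [ 616.2 -168.7]
[np.float64(2.47), np.float64(-0.05), 0] 271 [ 621.1 -168.7]
[np.float64(2.95), np.float64(-0.02), 0] 277 [ 625.9 -168.4]
[np.float64(3.43), np.float64(0.07), 0] 283 [ 630.7 -167.5]
[np.float64(3.89), np.float64(0.2), 0] 290 [ 635.3 -166.2]
```

View pics/l3.png

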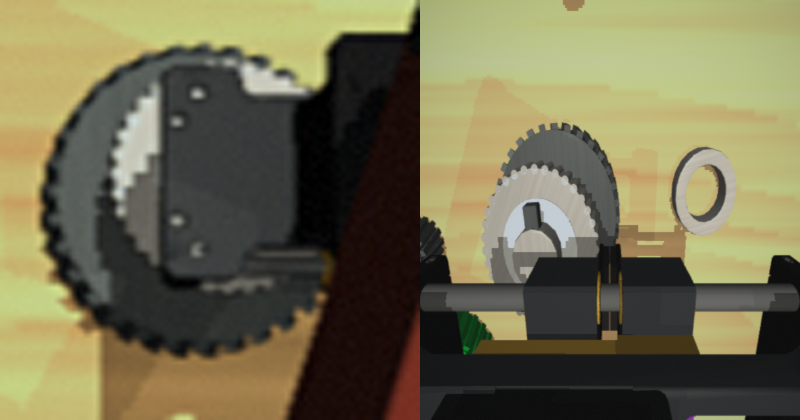

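The hole isn't visible here: the predicted 137° is hidden under the gripper. The stack hasn't moved, so I carry on round.

Emit:
send_rows(
  grip=[0, 0, 0, 0, 0, 0, 0, 0],
  offset=[
    [0.5, -0.05, 0],
    [1.0, -0.05, 0],
    [1.5, -0.05, 0],
    [2.0, -0.05, 0],
    [2.45, -0.05, 0],
    [2.95, 0, 0],
    [3.45, 0.1, 0],
    [3.9, 0.2, 0],
  ],
  angular=[
    [0, 0, 0],
    [0, 0, 0],
    [0, 0, 0],
    [0, 0, 0],
    [0, 0, 0],
    [0, 0, 0],
    [0, 0, 0],
    [0, 0, 0],
  ],
)

```text
clock: 13.55
tool_pos: [0.6371, -0.1675, 0.0782]
orientation: [179.9, -0.2, -0.0]
force: [0.5, -3.7, -2.7]
gripper_width: 0.0005
grasp_force: 2.0
```

```bash
python3 path.py 635.4 -166.2 387 427 611 -115.7 1.7 9.5 8.7;python3 path.py 635.4 -166.2 427 467 611 -115.7 1.7 9.5 8.7
```

```text
[np.float64(0.43), np.float64(0.19), 0] 296 [ 639.7 -164.3]
[np.float64(0.86), np.float64(0.42), 0] 302 [ 644. -162.]
[np.float64(1.25), np.float64(0.7), 0] 308 [ 647.9 -159.2]
[np.float64(1.61), np.float64(1.02), 0] 314 [ 651.5 -156. ]
[np.float64(1.94), np.float64(1.37), 0] 321 [ 654.8 -152.5]
[np.float64(2.22), np.float64(1.76), 0] 327 [ 657.6 -148.6]
[np.float64(2.46), np.float64(2.18), 0] 333 [ 660.  -144.4]
[np.float64(2.66), np.float64(2.62), 0] 339 [ 662. -140.]
[np.float64(2.8), np.float64(3.08), 0] 346 [ 663.4 -135.4]
[np.float64(2.89), np.float64(3.55), 0] 352 [ 664.3 -130.7]
[np.float64(2.94), np.float64(4.03), 0] 358 [ 664.8 -125.9]
[np.float64(2.94), np.float64(4.52), 0] 360 [ 664.8 -121. ]
[np.float64(2.94), np.float64(5.02), 0] 360 [ 664.8 -116. ]
[np.float64(2.94), np.float64(5.52), 0] 360 [ 664.8 -111. ]
[np.float64(2.94), np.float64(6.02), 0] 361 [ 664.8 -106. ]
[np.float64(2.9), np.float64(6.5), 0] 367 [ 664.4 -101.2]
```

Emit:
send_rows(
  grip=[0, 0, 0, 0, 0, 0, 0, 0],
  offset=[
    [0.4, 0.2, 0],
    [0.85, 0.45, 0],
    [1.25, 0.75, 0],
    [1.6, 1.05, 0],
    [1.9, 1.4, 0],
    [2.2, 1.8, 0],
    [2.45, 2.2, 0],
    [2.65, 2.6, 0],
  ],
  angular=[
    [0, 0, 0],
    [0, 0, 0],
    [0, 0, 0],
    [0, 0, 0],
    [0, 0, 0],
    [0, 0, 0],
    [0, 0, 0],
    [0, 0, 0],
  ],
)

```text
clock: 14.35
tool_pos: [0.6642, -0.1405, 0.0787]
orientation: [180.0, -0.3, -0.0]
force: [3.9, -3.4, -2.3]
gripper_width: 0.0005
grasp_force: 2.3
```

Emit:
send_rows(
  grip=[0, 0, 0, 0, 0, 0, 0, 0],
  offset=[
    [0.15, 0.5, 0],
    [0.25, 0.95, 0],
    [0.3, 1.45, 0],
    [0.3, 1.9, 0],
    [0.3, 2.4, 0],
    [0.3, 2.9, 0],
    [0.3, 3.4, 0],
    [0.25, 3.9, 0],
  ],
  angular=[
    [0, 0, 0],
    [0, 0, 0],
    [0, 0, 0],
    [0, 0, 0],
    [0, 0, 0],
    [0, 0, 0],
    [0, 0, 0],
    [0, 0, 0],
  ],
)

```text
clock: 15.15
tool_pos: [0.6667, -0.1007, 0.0786]
orientation: [-180.0, -0.3, -0.0]
force: [6.6, 0.3, -2.7]
gripper_width: 0.0003
grasp_force: 3.1
```

```bash
python3 look.py l4; python3 path.py 664.4 -101.2 467 507 611 -115.7 1.7 9.5 8.7
```

```text
[np.float64(-0.09), np.float64(0.47), 0] 374 [663.5 -96.5]
[np.float64(-0.23), np.float64(0.93), 0] 380 [662.1 -91.9]
[np.float64(-0.41), np.float64(1.37), 0] 386 [660.3 -87.5]
[np.float64(-0.65), np.float64(1.79), 0] 392 [657.9 -83.3]
[np.float64(-0.93), np.float64(2.19), 0] 399 [655.1 -79.3]
[np.float64(-1.25), np.float64(2.54), 0] 405 [651.9 -75.8]
[np.float64(-1.61), np.float64(2.87), 0] 411 [648.3 -72.5]
[np.float64(-2.0), np.float64(3.15), 0] 417 [644.4 -69.7]
```

View pics/l4.png

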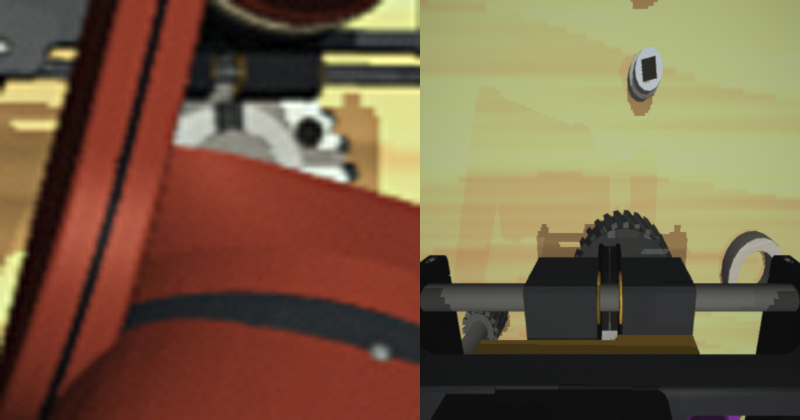

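```bash
python3 - <<'E'
import pickle; from h import *
s=pickle.load(open("top.pkl","rb"))
for c in((611,-117),(611,-116)):
  f=lambda u,v,z: np.degrees(np.arctan2(*(ray(s,u,v,z)*1000-[*c,0])[1::-1]))
  print(f(391.2,182.9,.091),f(374.3,179,.103),f(356,184,.091),ray(s,391.2,182.9,.091))
E
```

```text
-59.678003648827946 3.6813684550204853 65.1061692640257 [ 0.6294505  -0.14854644  0.091     ]
-60.451199875043656 1.1788399060482424 64.41746351326351 [ 0.6294505  -0.14854644  0.091     ]
```

The hole is at (309,130) in the top crop, which is about -60°, and the key is at about 2.5°. That leaves about 62°, or 50 mm of rim: 40 mm now, then 10 mm.

Emit:
send_rows(
  grip=[0, 0, 0, 0, 0, 0, 0, 0],
  offset=[
    [-0.1, 0.45, 0],
    [-0.25, 0.95, 0],
    [-0.4, 1.35, 0],
    [-0.65, 1.8, 0],
    [-0.95, 2.2, 0],
    [-1.25, 2.55, 0],
    [-1.6, 2.85, 0],
    [-2.0, 3.15, 0],
  ],
  angular=[
    [0, 0, 0],
    [0, 0, 0],
    [0, 0, 0],
    [0, 0, 0],
    [0, 0, 0],
    [0, 0, 0],
    [0, 0, 0],
    [0, 0, 0],
  ],
)

```text
clock: 16.05
tool_pos: [0.6451, -0.0686, 0.0784]
orientation: [-179.9, -0.1, -0.0]
force: [3.7, 3.6, 1.6]
gripper_width: 0.0005
grasp_force: 1.6
```

```bash
python3 path.py 644.4 -69.7 507 517 611 -115.7 1.7 9.5 8.7 | tail -5
```

```text
[np.float64(-0.42), np.float64(0.24), 0] 424 [640.2 -67.3]
[np.float64(-0.52), np.float64(0.29), 0] 425 [639.2 -66.8]
[np.float64(-0.63), np.float64(0.34), 0] 427 [638.1 -66.3]
[np.float64(-0.75), np.float64(0.38), 0] 428 [636.9 -65.9]
[np.float64(-0.86), np.float64(0.43), 0] 430 [635.8 -65.4]
```

Emit:
send_rows(
  grip=[0, 0, 0, 0, 0],
  offset=[
    [-0.4, 0.2, 0],
    [-0.85, 0.45, 0],
    [-0.85, 0.45, 0],
    [-0.4, 1.7, 0],
    [0.2, 3.5, 0],
  ],
  angular=[
    [0, 0, 0],
    [0, 0, 0],
    [0, 0, 0],
    [0, 0, 0],
    [0, 0, 0],
  ],
)

```text
clock: 16.55
tool_pos: [0.6459, -0.0354, 0.077]
orientation: [180.0, 0.1, -0.1]
force: [0.0, -1.1, -0.7]
gripper_width: 0.0003
grasp_force: 0.0
```

Emit:
send_rows(
  grip=[0, 0, 0, 0, 0, 0, 0, 0],
  offset=[
    [0, 0, 5],
    [0, 0, 10],
    [0, 0, 14],
    [0, 4, 14],
    [0, 9, 14],
    [0, 14, 14],
    [0, 18, 14],
    [0, 18, 14],
  ],
  angular=[
    [0, 0, 0],
    [0, 0, 0],
    [0, 0, 0],
    [0, 0, 0],
    [0, 0, 0],
    [0, 0, 0],
    [0, 0, 0],
    [0, 0, 0],
  ],
)

```text
clock: 17.35
tool_pos: [0.6453, 0.1515, 0.2169]
orientation: [-179.9, 0.1, 0.3]
force: [0.6, -0.2, -0.3]
gripper_width: -0.0
grasp_force: 0.0
```

```bash
python3 look.py l5; python3 - <<'E'
from station import ctrl
s=ctrl.read_state(); print(s["tool_pos"],s["force"])
E
```

```text
[0.64584314 0.14679214 0.21679593] [ 0.02246661 -0.92803199 -0.28789124]
```

View pics/l5.png

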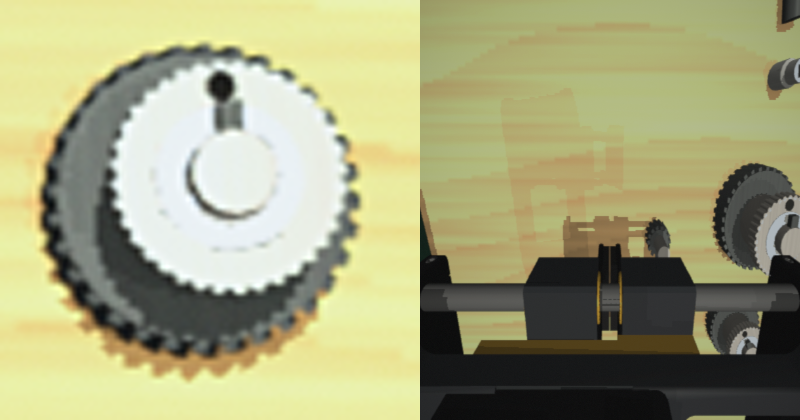

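The hole at (221,86) in the top crop lines up with the key at (228,113) to within a few degrees. The path length gives about 11.3 rad added to the 1.08 rad start, so this is the second alignment. The stack is where it was and the arm is clear.

```bash
python3 -c "
from station import ctrl
print(ctrl.sign_off())"
```

```text
the job is handed in; nothing more can be done
None
```

I rolled the lock ring anticlockwise to its second meeting with the key, about 12.5 rad from tight and in line within a few degrees by the top camera. The stack looked unmoved, the arm touched nothing when I handed in at about 17 s, and no verdict came back.

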